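Hang the pink macaron tray under the slate board

ROBOT

A 6-joint arm with a two-finger parallel gripper is mounted at the origin on the work surface. World frame = base frame: x ahead of the robot, y to its left, z up, the work surface at z = 0. Lengths are in m, angles in rad, forces in N, time in s.
With the tool pointing down it reaches from about 0.35 to 0.975 m from the base axis. Payload 4.9 kg.
Tool frame: the origin (TCP) lies at the very end of the fingers, on their centre line; the grasp point (between the pads) lies 19 mm behind it; z points along the fingers, y is the line along which they close (so a half turn about z gives the same grasp; the last joint's range is limited). The gripper opens to 85 mm and grips with 20 to 120 N. Pads are 22 mm wide; open, the fingers measure 114 mm over their backs; the gripper's body (76 mm by 85 mm) begins 54 mm behind the grasp point. The pads swing forward as they close: fully open they stand 13 mm farther back than shut.
Start: joints at [1.187, 0.053, 1.613, -0, 1.476, -0.119], TCP at [0.164, 0.603, 0.231] pointing down, gripper open.
Joint ranges: [-3.01, 3.01], [-1.01, 2.22], [0.06, 2.58], [-1.02, 4.17], [0.09, 2.62], [-3.14, 3.14]. Speed limits (rad/s): [2.57, 2.57, 3.14, 3.14, 3.14, 3.14].

INTERFACE

Orientations are given as a rotation vector (axis times angle).
In Python, from station import ctrl, imaging gives the robot as it stands.
- The arm moves only by the tool play_rows, never from a script. Its argument "series" is a list of rows, each a list of 3 entries, a list of its own where there are three numbers: the opening, from 0 (shut) to 1 (fully open), then the shift along the tool's x, y, z each as a share of 0.05 m, from -1 to 1, then the turn, a rotation vector about the tool's x, y, z each as a share of 8 degrees, from -1 to 1. In form: [[grip, [dx, dy, dz], [ax, ay, az]], ...]. A call has 1 to 8 rows; each row shifts and turns the commanded pose from where the row before left it, along the tool's axes as they then stand; what a row does not reach is not made up. A row lasts 1/8 s, in which the tool goes at most 62.5 mm and 10.7 degrees, less where a joint would pass 70% of its speed; a pose out of reach is approached as far as the arm can. A call with a number of a shift or a turn outside -1 to 1 is refused whole. A call with a gripper value outside its range is refused whole. The fingers move at their own pace and stop on an object; "force" is the grip in N (left out, the last holds). Time passes only in rows, so rows that do not move let the fingers close. It gives the time, the measured TCP pose, the force, the opening and the grip force at its end, in the units of the state.
- ctrl.get_obs(): the state, without advancing time (a new reading comes with each control period).
- imaging.get_image(name): name is "side" or "top" or "wrist"; returns a dict with "color" (384x512x3 uint8, blue, green, red), "fx", "fy", "cx", "cy" (pixels), "extrinsics" (4x4, takes a point from world to camera coordinates); the wrist camera has in their place "hand_eye" (4x4, takes a point from camera to tool coordinates, whose origin is the TCP and whose axes are the flange's). Camera axes: x right, y down, z forward; pixel columns grow to the right and rows downward; lengths in m; the calibration is good to about 2 mm. A picture is of the moment at which its call begins: read the wrist's pose just before it. There is no depth.
- ctrl.finish_job(): hands the job in; it is judged then, once.
The state is a dict: "t": time; "q": joint angles; "dq": joint speeds; "effort": joint torques, N m; "tool_pos": TCP position; "tool_rot": TCP orientation; "contact_force": force on the tool from outside, world axes, zero at the start; "wrist_torque": the same for the moment, N m; "opening": finger opening in m; "grip_force": force on a finger pad.
Only numpy, scipy, OpenCV 4.12 (cv2) and the standard library are available. Lean on these libraries where they do the work, as an engineer would, in place of code of your own. Each camera call takes 0.05 s, during which the arm holds its last target. There are 200 camera calls.

TASK

On the pastry counter a small slate board hangs from a brass stand. Pick up the pink macaron tray by its upright handle, keeping it roughly level, and hang it by its brass hook from the middle of the wire loop under the board, so that it hangs free and still. Leave the mint-green tray where it is and the board on its rail.

Things in the scene. Friction and masses are not known exactly. Their poses are not given: they have to be found in the camera images.
- pink_grip (a point): Centre of the PINK tray's upright handle block: 26 mm long (x), 14 thick (y: pinch here), top 50 mm and this point 34 mm above the tray's underside. Tray: plate 162 x 90 mm with pink macarons fixed on it, 0.2 kg, standing on the counter. x runs from handle along the tray to its far end (187 mm away), z up. The weight hangs under the hook, so a tray held by its handle is nose-heavy: grip firmly.
- pink_hook (a point): Hook seat on the pink tray, 100 mm along +x and 81 mm above pink_grip, same axes: where the axis of the 8 mm loop bar lies once hung. Brass hook of 6 mm wire in the tray's x-z plane: shank 20 mm to -x (handle side), roof-shaped crown with its top 12 mm above this point, tip 20 mm to +x coming down to 21 mm below it. The mouth is 34 mm wide and opens downwards.
- board_loop (a point): Middle of the bottom bar of the brass wire loop under the slate board. Bar along y, 8 mm thick, 165 mm above the counter; opening 76 mm wide, 72 mm from bar axis up to the board. Board: 140 mm wide (y), 14 thick, hung on a rail 167 mm above this point, free to swing. Rail posts 125 mm to either side in y, on a base 290 x 100 x 12 mm. x: square to the board, away from the robot; z up.
- mint_grip (a point): Centre of the handle block of the MINT-GREEN tray: same make and size as the pink tray, green macarons. A bystander: leave it where it stands.
Mind the look-alikes: they are no part of the job. Leave any blue look-alike of the part that bears board_loop alone.

How it is judged:
By the outcome, as a careful person would: the job done as asked, in the order asked, and still so for the second after the job is handed in, with the robot touching nothing.
It also fails if it takes over 48 s, if anything falls off the work surface, if the arm or the gripper's body presses on something with over 40 N, if the wrist force passes 120 N, or if a joint passes its speed limit or range.

## Working session

There is one attempt and no reset: what is moved stays moved. The work goes in short steps, Python scripts to look and compute and a tool call to move; the robot and the scene stay as the last step left them, time stands still between calls to the robot, and variables do not carry over. Pictures are saved under pics/ and viewed, at most 10 in all, crops included, and the job is handed in when it is done.

Besides the shell and the picture viewer there is one more tool, called after "Call:" as a command line: name --argument value ..., lists and objects as JSON in quotes. play_rows: Moves the arm, as the interface text tells. Shift numbers are shares of 0.05 m and turn numbers shares of 8 degrees, none past 1 either way. Its arguments: {"type":"object","properties":{"series":{"type":"array"},"force":{"type":"number"}},"required":["series"]}

```bash
mkdir -p pics; cat > h.py <<'E'
import numpy as np,cv2
from scipy.spatial.transform import Rotation as R
from station import ctrl,imaging
def cam(n):
    o=ctrl.get_obs(); d=imaging.get_image(n)
    if n=="wrist":
        T=np.eye(4);T[:3,:3]=R.from_rotvec(o["tool_rot"]).as_matrix();T[:3,3]=o["tool_pos"]
        d["c2w"]=T@d["hand_eye"]
    else: d["c2w"]=np.linalg.inv(d["extrinsics"])
    return d
def ray(d,u,v):
    r=d["c2w"][:3,:3]@np.array([(u-d["cx"])/d["fx"],(v-d["cy"])/d["fy"],1]);return d["c2w"][:3,3],r/np.linalg.norm(r)
def onz(d,u,v,z):
    c,r=ray(d,u,v);return c+r*(z-c[2])/r[2]
def tri(d1,p1,d2,p2):
    c1,r1=ray(d1,*p1);c2,r2=ray(d2,*p2)
    s=np.linalg.lstsq(np.c_[r1,-r2],c2-c1,rcond=None)[0]
    a,b=c1+r1*s[0],c2+r2*s[1];return (a+b)/2,np.linalg.norm(a-b)
def proj(d,p):
    q=np.linalg.inv(d["c2w"])@np.r_[p,1];return np.array([d["fx"]*q[0]/q[2]+d["cx"],d["fy"]*q[1]/q[2]+d["cy"]])
def move(p,Rm=None):
    "shift in tool units from present pose to p, and turn in units"
    o=ctrl.get_obs();M=R.from_rotvec(o["tool_rot"]);s=M.inv().apply(np.array(p)-o["tool_pos"])/.05
    t=np.zeros(3) if Rm is None else np.degrees((M.inv()*Rm).as_rotvec())/8
    return s.round(2),t.round(2)
E
python3 - <<'E'
from h import *
o=ctrl.get_obs();print({k:np.round(v,3) for k,v in o.items()})
for n in("side","top","wrist"):
    d=cam(n);cv2.imwrite(f"pics/{n}0.png",d["color"]);print(n,d["fx"],d["c2w"].round(3).tolist())
s=np.hstack([cv2.imread(f"pics/{n}0.png") for n in("side","top")])
E
```

```text
{'t': np.float64(0.0), 'q': array([ 1.187,  0.053,  1.614,  0.   ,  1.476, -0.119]), 'dq': array([ 0.   ,  0.001, -0.001, -0.   ,  0.001,  0.001]), 'effort': array([ 1.0000e-03, -3.9367e+01, -3.7018e+01,  0.0000e+00,  7.0000e-03,
       -0.0000e+00]), 'tool_pos': array([0.163, 0.603, 0.23 ]), 'tool_rot': array([-4.150e-01, -3.114e+00,  3.000e-03]), 'contact_force': array([-1.314, -0.594,  0.098]), 'wrist_torque': array([-0.021,  0.037, -0.007]), 'grip_force': np.float64(0.0), 'opening': np.float64(0.086)}
side 446.82523992465747 [[-0.92, -0.265, 0.29, 0.265], [-0.392, 0.649, -0.652, 0.725], [-0.015, -0.714, -0.7, 0.884], [0.0, 0.0, 0.0, 1.0]]
top 448.5441378758817 [[-0.018, -0.985, 0.169, 0.36], [-1.0, 0.02, 0.008, -0.006], [-0.012, -0.169, -0.986, 1.464], [0.0, 0.0, 0.0, 1.0]]
wrist 289.3550204166823 [[0.263, 0.913, 0.313, 0.083], [0.965, -0.248, -0.087, 0.625], [-0.002, 0.324, -0.946, 0.372], [0.0, 0.0, 0.0, 1.0]]
```

View pics/side0.png

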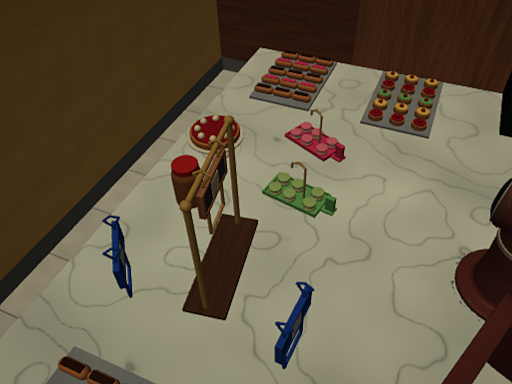

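View pics/top0.png

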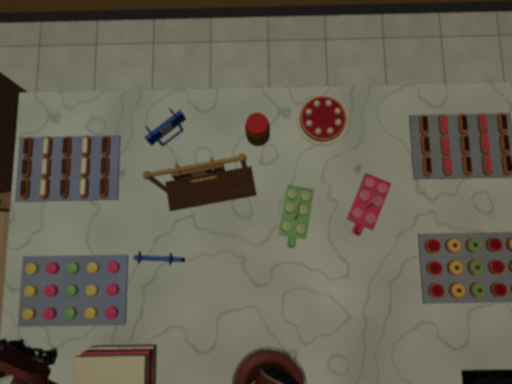

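Candidates: the pink tray is at top (368,204) / side (315,140), and the mint tray at top (296,213) / side (300,195), which is the one to leave. The board on the brass stand is at top (205,175) / side (213,190), with blue look-alikes at top (165,127) and (160,258). I choose the pink tray and the board on the stand, and check them in a close crop.

```bash
python3 - <<'E'
from h import *
s=cv2.imread("pics/side0.png");t=cv2.imread("pics/top0.png")
a=cv2.resize(s[100:300,170:360],None,fx=2.1,fy=3,interpolation=2) if 0 else cv2.resize(s[100:300,170:360],(570,600),interpolation=cv2.INTER_CUBIC)
b=cv2.resize(t[140:250,140:400],(780,330),interpolation=cv2.INTER_CUBIC)
cv2.imwrite("pics/c1.png",np.clip(a*1.5,0,255));cv2.imwrite("pics/c2.png",np.clip(b*1.5,0,255))
# pink/green outlines
for n,im in(("side",s),("top",t)):
    d=cam(n);h=cv2.cvtColor(im,cv2.COLOR_BGR2HSV)
    for nm,lo,hi in(("pink",(160,110,90),(177,255,255)),("mint",(40,80,60),(75,255,255))):
        m=cv2.inRange(h,lo,hi)
        for c in cv2.findContours(m,0,1)[0]:
            if cv2.contourArea(c)>300:
                r=cv2.minAreaRect(c);print(n,nm,cv2.contourArea(c),r)
                if n=="top": print([onz(d,*p,.012).round(3).tolist() for p in cv2.boxPoints(r)])
E
```

```text
side mint 670.0 ((300.2997131347656, 195.9944610595703), (75.06582641601562, 27.48609733581543), 23.38521957397461)
top pink 918.5 ((366.72412109375, 205.68966674804688), (26.740127563476562, 59.051116943359375), 21.801406860351562)
[[0.481, -0.252, 0.012], [0.66, -0.333, 0.012], [0.625, -0.413, 0.012], [0.448, -0.331, 0.012]]
top mint 1332.5 ((295.03533935546875, 216.47427368164062), (27.07770347595215, 60.20698165893555), 8.880659103393555)
[[0.434, -0.037, 0.012], [0.628, -0.072, 0.012], [0.612, -0.159, 0.012], [0.419, -0.122, 0.012]][ WARN:0@0.157] global loadsave.cpp:1063 imwrite_ Unsupported depth image for selected encoder is fallbacked to CV_8U.
```

View pics/c1.png

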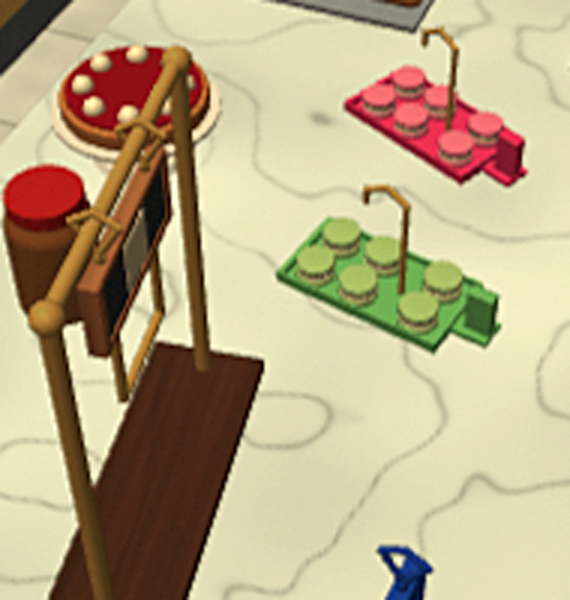

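View pics/c2.png

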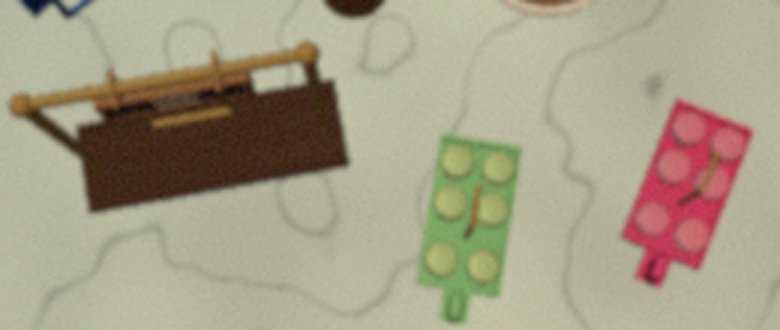

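The crops confirm the choice: the pink tray's handle is at side (340,152) and its hook top at side (317,112), with the tip away from the robot. The loop bar runs side (211,233)–(223,205), or top (191,182)–(217,177). Next I work out the positions.

```bash
python3 - <<'E'
from h import *
s,t=cam("side"),cam("top")
A=np.array([[190.7,181.7],[217.3,176.7]])
P=[onz(t,*a,.165) for a in A];print("bar top",np.round(P,3),"mid",np.mean(P,0))
Q=[onz(s,*a,.165) for a in([211,233.3],[223.3,205.3])];print("bar side",np.round(Q,3))
v=P[0]-P[1];print("yaw board from bar",np.degrees(np.arctan2(-v[0],v[1])))
# rail
rl=[onz(t,140+20/3,140+104/3,.332),onz(t,140+308/3,140+52/3,.332)];v=rl[0]-rl[1];print("rail",np.round(rl,3),np.degrees(np.arctan2(-v[0],v[1])),np.linalg.norm(v))
# base edges
b=[onz(t,140+90/3,140+210/3,.012),onz(t,140+348/3,140+165/3,.012)];v=b[0]-b[1];print("base",np.round(b,3),np.degrees(np.arctan2(-v[0],v[1])))
# pink handle top in top view, and plate corners
print("handle",onz(t,140+655/3,140+268/3,.05), tri(t,(140+655/3,140+268/3),s,(170+510/3,100+140/3)))
yaw=np.radians(-24.5)
cw=[(622,238),(698,270),(752,130),(677,98)]
C=np.array([onz(t,140+u/3,140+w/3,.01) for u,w in cw]);print(C.round(3))
ax=(C[2]+C[3]-C[0]-C[1]);print("tray yaw",np.degrees(np.arctan2(ax[1],ax[0])),C.mean(0), "grip",C.mean(0)-ax/np.linalg.norm(ax)*.106)
h=[onz(s,170+u/3,100+w/3,.01) for u,w in((461,182),(347,104))];ax=h[1]-h[0];print("side yaw",np.degrees(np.arctan2(ax[1],ax[0])),np.round(h,3))
print(imaging.get_image("wrist")["hand_eye"].round(3))
for n in((.46,-.285,.30),):
    y=np.radians(-25);M=R.from_matrix(np.array([[-np.cos(y),np.sin(y)*1,0],[-np.sin(y),-np.cos(y)*-1*1,0],[0,0,-1]]).T.T)
    print(M.as_matrix(),move(n,M))
E
```

```text
bar top [[0.614 0.217 0.165]
 [0.627 0.138 0.165]] mid [0.62067838 0.1775307  0.165     ]
bar side [[0.611 0.226 0.165]
 [0.624 0.145 0.165]]
yaw board from bar 9.707903058469057
rail [[0.602 0.302 0.332]
 [0.643 0.054 0.332]] 9.32330389604466 0.25198652301751395
base [[0.551 0.31  0.012]
 [0.595 0.028 0.012]] 8.880124573079737
handle [ 0.47318617 -0.29276706  0.05      ] (array([ 0.47331287, -0.29421793,  0.04317402]), np.float64(0.0008502592991952253))
[[ 0.51  -0.267  0.01 ]
 [ 0.473 -0.347  0.01 ]
 [ 0.625 -0.415  0.01 ]
 [ 0.663 -0.335  0.01 ]]
tray yaw -24.038892602138752 [ 0.56779363 -0.3410555   0.01      ] grip [ 0.4709871 -0.2978757  0.01     ]
side yaw -26.38620261013926 [[ 0.507 -0.254  0.01 ]
 [ 0.656 -0.328  0.01 ]]
[[-0.001 -0.946 -0.325  0.084]
 [ 1.    -0.001 -0.     0.   ]
 [-0.    -0.325  0.946 -0.142]
 [ 0.     0.     0.     1.   ]]
[[-1.00000000e+00 -5.55111512e-17  0.00000000e+00]
 [-5.55111512e-17  1.00000000e+00  0.00000000e+00]
 [-0.00000000e+00  0.00000000e+00 -1.00000000e+00]] (array([-10.37, -15.59,  -1.37]), array([-0. , -0. , -1.9]))
```

Call:
play_rows --series '[[1,[-0.8,-0.9,-0.9],[0,0,0]],[1,[-0.8,-1,-0.5],[0,0,0]],[1,[-0.8,-1,0],[0,0,0]],[1,[-0.8,-1,0],[0,0,0]],[1,[-0.8,-1,0],[0,0,0]],[1,[-0.8,-1,0],[0,0,0]],[1,[-0.8,-1,0],[0,0,0]],[1,[-0.8,-1,0],[0,0,0]]]'

```text
t: 1.4
tool_pos: [0.3589, 0.1592, 0.2918]
tool_rot: [0.414, 3.113, 0.001]
contact_force: [1.5, 0.5, 0.2]
opening: 0.0854
grip_force: 0.0
```

Call:
play_rows --series '[[0.7,[-0.5,-1,0],[0,0,0]],[0.7,[-0.5,-1,0],[0,0,0]],[0.7,[-0.5,-1,0],[0,0,0]],[0.7,[-0.5,-1,0],[0,0,0]],[0.7,[-0.5,-1,0],[0,0,0]],[0.7,[-0.5,-1,0],[0,0,0]],[0.7,[-0.5,-1,0.2],[0,0,0.6]],[0.7,[-0.3,-0.5,0.2],[0,0,0.6]]]'

```text
t: 2.4
tool_pos: [0.4413, -0.2538, 0.2712]
tool_rot: [0.682, 3.066, -0.001]
contact_force: [0.5, 0.7, -0.6]
opening: 0.0598
grip_force: 0.0
```

```bash
python3 - <<'E'
from h import *
o=ctrl.get_obs();print(o["t"],o["tool_pos"],o["tool_rot"])
d=cam("wrist");im=d["color"];print(proj(d,(.473,-.295,.05)))
cv2.imwrite("pics/w1.png",np.clip(cv2.resize(im,(800,600)).astype(float)*1.4,0,255).astype(np.uint8))
E
```

```text
2.4 [ 0.44134691 -0.25379076  0.27123144] [ 6.81886743e-01  3.06649406e+00 -5.01714541e-04]
[232.62418008 194.42051252]
```

View pics/w1.png

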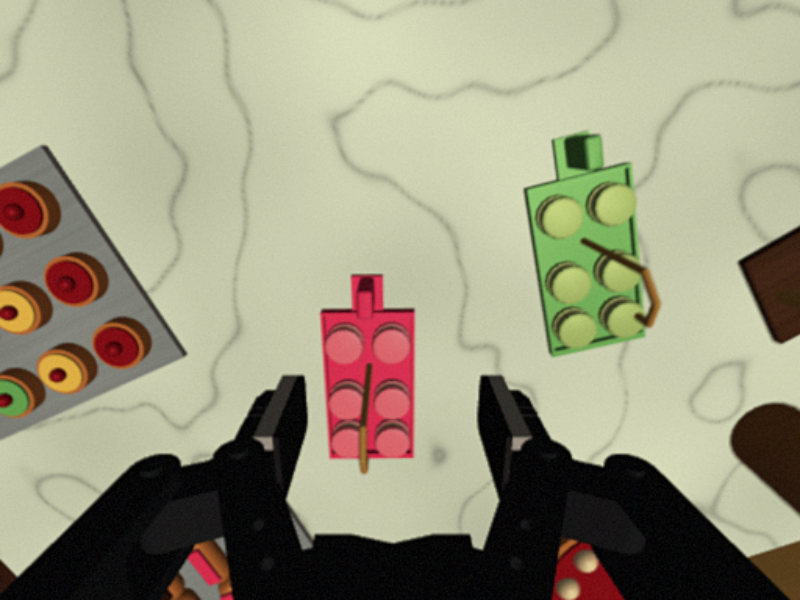

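```bash
python3 - <<'E'
from h import *
d=cam("wrist")
f=lambda u,v,z:onz(d,u*.64,v*.64,z)
N=[f(321,310,.01),f(414,310,.01),f(413,457,.01),f(330,457,.01)];print(np.round(N,3))
ax=N[2]+N[3]-N[0]-N[1];print(np.degrees(np.arctan2(ax[1],ax[0])),np.linalg.norm(ax)/2,np.linalg.norm(N[0]-N[1]));ax/=np.linalg.norm(ax)
n=(N[0]+N[1])/2;print("grip",n-ax*.025,np.mean(N,0)-ax*.106)
print("top face",f(366,291,.05),f(365,312,.05),"tongue",f(367,275,.008))
c=f(364,425,.127);print("hook crown?",c)
im=d["color"];cv2.imwrite("pics/w2.png",np.clip(cv2.resize(im[165:310,190:280],(450,725)).astype(float)*1.4,0,255).astype(np.uint8)[:600])
E
```

```text
[[ 0.471 -0.344  0.01 ]
 [ 0.509 -0.264  0.01 ]
 [ 0.661 -0.334  0.01 ]
 [ 0.623 -0.414  0.01 ]]
-24.843208898821057 0.16708902424550576 0.08805554508676343
grip [ 0.46756174 -0.29362843  0.01      ] [ 0.46987079 -0.29469747  0.01      ]
top face [ 0.46204637 -0.28926705  0.05      ] [ 0.47856617 -0.29840844  0.05      ] tongue [ 0.45966686 -0.28964047  0.008     ]
hook crown? [ 0.53369119 -0.32167821  0.127     ]
```

View pics/w2.png

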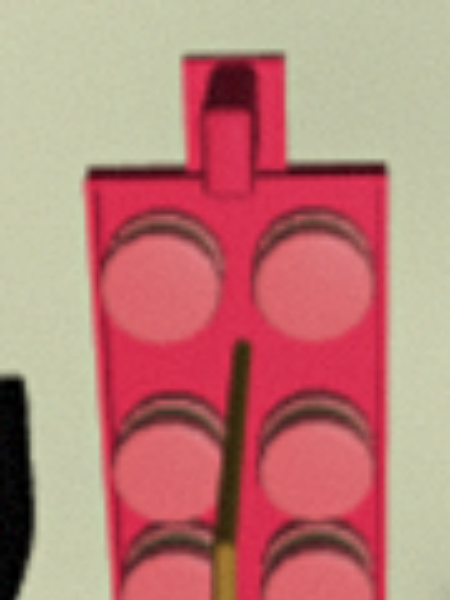

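The tray is upright and clear. The handle's top face is at crop (228,152), which puts pink_grip at about (0.472,-0.294), yaw -25°, and the tool yaw already matches. Next I descend.

Call:
play_rows --series '[[0.6,[-0.45,-0.23,0],[0,0,0]],[0.6,[-0.45,-0.24,0.9],[0,0,0]],[0.6,[0,0,1],[0,0,0]],[0.6,[0,0,1],[0,0,0]],[0.6,[0,0,1],[0,0,0]],[0.6,[0,0,0.7],[0,0,0]],[0.6,[0,0,0.2],[0,0,0]]]'

```text
t: 3.38
tool_pos: [0.4711, -0.2893, 0.0292]
tool_rot: [-0.671, -3.065, -0.004]
contact_force: [0.6, 0.1, 0.4]
opening: 0.051
grip_force: 0.0
```

```bash
python3 - <<'E'
from h import *
o=ctrl.get_obs();print(o["t"],o["tool_pos"],o["tool_rot"],o["contact_force"])
d=cam("wrist")
cv2.imwrite("pics/w3.png",np.clip(cv2.resize(d["color"],(640,480)).astype(float)*1.4,0,255).astype(np.uint8))
E
```

```text
3.375 [ 0.47110484 -0.28929192  0.02924047] [-0.6705363  -3.06500802 -0.00356874] [0.55248968 0.07041117 0.38948819]
```

View pics/w3.png

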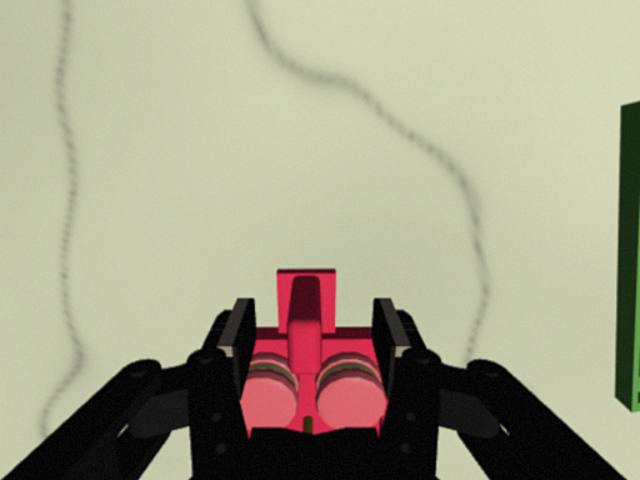

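The open fingers straddle the handle. Its top face is at about (305,347), roughly 8 px left of the finger midline.

```bash
python3 - <<'E'
from h import *
d=cam("wrist");o=ctrl.get_obs();print(o["tool_pos"])
p=onz(d,244,277.6,.05);print(p,onz(d,244,322/1.25,.05),onz(d,244,372/1.25,.05));p[2]=.016
print(move(p))
E
```

```text
[ 0.47228902 -0.29058082  0.03127279]
[ 0.47344575 -0.29408169  0.05      ] [ 0.46316892 -0.28924903  0.05      ] [ 0.484274   -0.29917366  0.05      ]
(array([-0.05, -0.05,  0.31]), array([0., 0., 0.]))
```

Call:
play_rows --force 100 --series '[[0.6,[-0.03,-0.06,0.3],[0,0,0]],[0.6,[0,0,0],[0,0,0]],[0,[0,0,0],[0,0,0]],[0,[0,0,0],[0,0,0]],[0,[0,0,0],[0,0,0]],[0,[0,0,0],[0,0,0]],[0,[0,0,0],[0,0,0]]]'

```text
t: 4.35
tool_pos: [0.4731, -0.2951, 0.0173]
tool_rot: [0.674, 3.067, -0.001]
contact_force: [-1.1, 0.8, 5.7]
opening: 0.0126
grip_force: 98.0
```

Call:
play_rows --force 115 --series '[[0,[0,0,-0.1],[0,0,0]],[0,[0,0,-0.3],[0,0,0]],[0,[0,0,-0.5],[0,0,0]],[0,[0,0,-0.7],[0,0,0]],[0,[0,0,-0.8],[0,0,0]],[0,[0,0,-0.8],[0,0,0]],[0,[0,0,-0.6],[0,0,0]],[0,[0,0,-0.3],[0,0,0]]]'

```text
t: 5.35
tool_pos: [0.4729, -0.295, 0.2239]
tool_rot: [0.673, 3.066, -0.002]
contact_force: [1.0, 1.2, -2.4]
opening: 0.0125
grip_force: 112.0
```

```bash
python3 - <<'E'
from h import *
o=ctrl.get_obs();print({k:np.round(v,3) for k,v in o.items() if k in("t","tool_pos","tool_rot","contact_force","wrist_torque","opening")})
s,t=cam("side"),cam("top")
a=s["color"][30:330,150:420]
cv2.imwrite("pics/s1.png",np.clip(cv2.resize(a,(540,600),interpolation=2).astype(float)*1.4,0,255).astype(np.uint8))
c,y=np.array(o["tool_pos"]),np.radians(-25)
g=c+[0,0,.0167];e=np.array([np.cos(y),np.sin(y),0])
for k,p in dict(seat=g+e*.1+[0,0,.081],crown=g+e*.1+[0,0,.093],tipend=g+e*.12+[0,0,.06],nose=g+e*.187-[0,0,.034]).items(): print(k,p.round(3),((proj(s,p)-[150,30])*2).round(0))
E
```

```text
{'t': np.float64(5.35), 'tool_pos': array([ 0.473, -0.295,  0.224]), 'tool_rot': array([ 6.730e-01,  3.066e+00, -2.000e-03]), 'contact_force': array([ 0.974,  1.187, -2.437]), 'wrist_torque': array([0.115, 0.293, 0.042]), 'opening': np.float64(0.012)}
seat [ 0.563 -0.337  0.322] [344.  33.]
crown [ 0.563 -0.337  0.334] [345.  24.]
tipend [ 0.582 -0.346  0.301] [332.  43.]
nose [ 0.642 -0.374  0.207] [294.  86.]
```

View pics/s1.png

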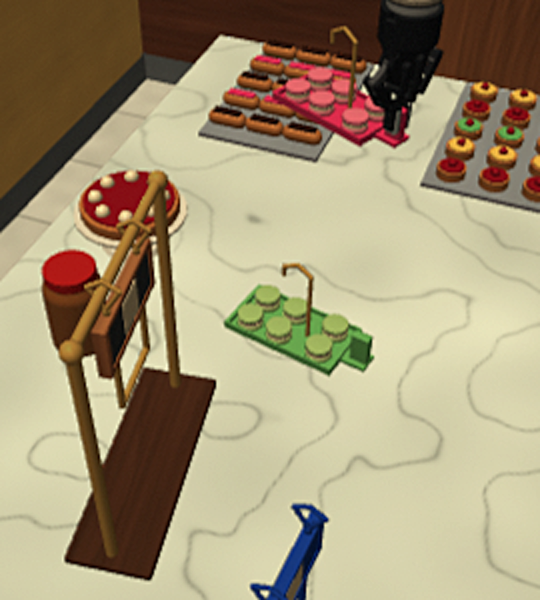

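The pink tray is held level: the hook crown is at crop (343,25) and the nose mid at (294,85), both as predicted. The loop bar is at crop (122,405)–(146,350). Next is the transit to a staging point in front of the board.

```bash
python3 - <<'E'
from h import *
p0=np.array([.473,-.295,.224]);p1=np.array([.374,.138,.224]);y0,y1=-25.1,9.3
w=np.array([.3,.7]+[1]*10+[.7,.3]);s=np.r_[0,np.cumsum(w)/w.sum()]
for i in range(14):
    y=np.radians(y0+(y1-y0)*s[i]);M=np.array([[-np.cos(y),-np.sin(y)],[-np.sin(y),np.cos(y)]])
    d=((p1-p0)*(s[i+1]-s[i]))[:2];print((M.T@d/.05).round(2),round(-(y1-y0)*(s[i+1]-s[i])/8,2))
E
```

```text
[0.14 0.18] -0.11
[0.31 0.41] -0.25
[0.43 0.61] -0.36
[0.39 0.63] -0.36
[0.36 0.65] -0.36
[0.33 0.66] -0.36
[0.3  0.68] -0.36
[0.26 0.69] -0.36
[0.23 0.7 ] -0.36
[0.19 0.71] -0.36
[0.16 0.72] -0.36
[0.12 0.73] -0.36
[0.06 0.51] -0.25
[0.02 0.22] -0.11
```

Call:
play_rows --series '[[0,[0.14,0.18,0],[0,0,-0.11]],[0,[0.31,0.41,0],[0,0,-0.25]],[0,[0.43,0.61,0],[0,0,-0.36]],[0,[0.39,0.63,0],[0,0,-0.36]],[0,[0.36,0.65,0],[0,0,-0.36]],[0,[0.33,0.66,0],[0,0,-0.36]],[0,[0.3,0.68,0],[0,0,-0.36]],[0,[0.26,0.69,0],[0,0,-0.36]]]'

```text
t: 6.45
tool_pos: [0.4117, -0.0401, 0.2191]
tool_rot: [-0.123, -3.135, -0.002]
contact_force: [0.6, 0.0, -2.5]
opening: 0.0125
grip_force: 112.1
```

Call:
play_rows --series '[[0,[0.23,0.7,0],[0,0,-0.36]],[0,[0.19,0.71,0],[0,0,-0.36]],[0,[0.16,0.72,0],[0,0,-0.36]],[0,[0.12,0.73,0],[0,0,-0.36]],[0,[0.06,0.51,0],[0,0,-0.25]],[0,[0.02,0.22,0],[0,0,-0.11]],[0,[0,0,0],[0,0,0]]]'

```text
t: 7.32
tool_pos: [0.3697, 0.1373, 0.2203]
tool_rot: [0.27, -3.128, 0.001]
contact_force: [-0.2, -0.1, -2.8]
opening: 0.0126
grip_force: 112.3
```

```bash
python3 - <<'E'
from h import *
o=ctrl.get_obs();print({k:np.round(v,3) for k,v in o.items() if k in("t","tool_pos","tool_rot","contact_force","wrist_torque","opening")})
s,t=cam("side"),cam("top")
a=s["color"][80:380,130:400];b=t["color"][140:290,150:270]
a=cv2.resize(a,(450,500),interpolation=2);b=cv2.resize(b,(340,425),interpolation=2);c=np.zeros((500,790,3),np.uint8);c[:,:450]=a;c[:425,450:]=b
cv2.imwrite("pics/s2.png",np.clip(c.astype(float)*1.4,0,255).astype(np.uint8))
E
```

```text
{'t': np.float64(7.325), 'tool_pos': array([0.37 , 0.137, 0.22 ]), 'tool_rot': array([ 2.700e-01, -3.128e+00,  1.000e-03]), 'contact_force': array([-0.217, -0.088, -2.782]), 'wrist_torque': array([-0.019,  0.2  , -0.02 ]), 'opening': np.float64(0.013)}
```

View pics/s2.png

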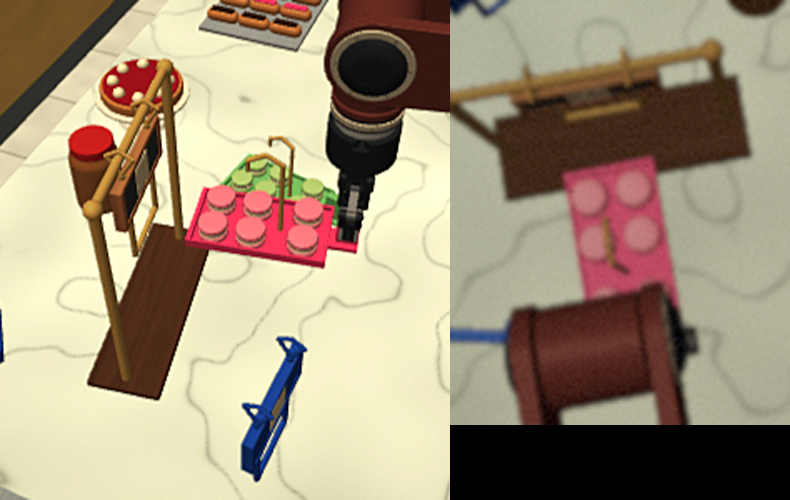

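The tray is held level at the staging point, facing the loop and clear of both the mint and blue items. In the top half the loop bar's middle is at composite (602,110) and the hook crown near (605,228). I refine the bar with colour masks, then lower.

```bash
python3 - <<'E'
from h import *
s,t=cam("side"),cam("top")
def brass(d,x0,y0,x1,y1):
    h=cv2.cvtColor(d["color"],cv2.COLOR_BGR2HSV)[y0:y1,x0:x1]
    m=cv2.inRange(h,(12,90,70),(28,255,255))
    out=[]
    for c in cv2.findContours(m,0,1)[0]:
        if cv2.contourArea(c)>8: out.append((cv2.contourArea(c),(cv2.boxPoints(cv2.minAreaRect(c))+[x0,y0]).round(1).tolist()))
    return m,out
m,o=brass(t,185,170,225,188);print(o);pts=np.argwhere(m)[:,::-1]+[185,170];print("top c",pts.mean(0),pts.min(0),pts.max(0),len(pts))
print(onz(t,*pts.mean(0),.167))
m,o=brass(s,200,175,232,238);print(o)
for r in m: print("".join(".#"[v>0] for v in r))
m,o=brass(t,190,205,225,250);print("hook top",o)
q=ctrl.get_obs();g=q["tool_pos"]+[0,0,.0167];y=np.radians(9.87);e=np.array([np.cos(y),np.sin(y),0]);S=g+e*.1+[0,0,.081]
for p in(S+[0,0,.012],S-e*.02,S+e*.02-[0,0,.02]): print(p.round(3),proj(t,p),proj(s,p))
E
```

```text
[(50.0, [[190.7, 179.7], [215.7, 174.7], [216.3, 177.5], [191.3, 182.5]]), (25.5, [[185.0, 170.0], [203.0, 170.0], [203.0, 173.0], [185.0, 173.0]])]
top c [199.15447154 175.72357724] [185 170] [216 182] 123
[0.63103853 0.19165504 0.167     ]
[(16.0, [[205.7, 216.5], [208.0, 216.0], [211.3, 232.7], [209.0, 233.2]]), (95.0, [[208.2, 232.7], [220.1, 187.8], [228.4, 189.9], [216.5, 234.9]]), (23.5, [[209.8, 175.5], [217.8, 174.5], [220.5, 196.1], [212.5, 197.1]]), (125.0, [[200.0, 175.0], [211.0, 175.0], [211.0, 198.0], [200.0, 198.0]])]Traceback (most recent call last):
  File "<stdin>", line 13, in <module>
  File "<stdin>", line 13, in <genexpr>
TypeError: string indices must be integers, not 'numpy.bool'
```

```bash
python3 - <<'E'
from h import *
s,t=cam("side"),cam("top")
print("bar",onz(t,203.5,178.6,.166))
m=cv2.inRange(cv2.cvtColor(s["color"],cv2.COLOR_BGR2HSV)[198:238,200:232],(12,90,70),(28,255,255))
for i,r in enumerate(m): print(198+i,"".join("#" if v else "." for v in r))
q=ctrl.get_obs();g=q["tool_pos"]+[0,0,.0167];y=np.radians(9.87);e=np.array([np.cos(y),np.sin(y),0]);S=g+e*.1+[0,0,.081]
B=np.array([.621,.178,.165]);n=np.array([-e[1],e[0],0])
for k in(-.042,0,.042): print("bar",k,proj(s,B+n*k),proj(t,B+n*k))
for p in(S+[0,0,.012],S-e*.02,S+e*.02-[0,0,.02]): print(p.round(3),proj(t,p),proj(s,p))
print(q["tool_pos"])
E
```

```text
bar [0.62231043 0.17889989 0.166     ]
198 .....................##.........
199 #....................##.#.......
200 ............#........##.#.......
201 .....................##.#.......
202 .....................##.........
203 .....................###........
204 .....................###........
205 ##........#..........####.......
206 ....................####........
207 .........#..........####........
208 ........#..........####.........
209 ...................###..........
210 ...................###..........
211 ..................####..........
212 ..................###...........
213 .................####...........
214 .................#####..#.......
215 ..........#.....####.#........#.
216 ........#.#.....####............
217 .......##.#.....#####...........
218 .##...###......#####............
219 .......##......###.#............
220 .......##.....####..............
221 ........#.....####.#............
222 ........#..#.######.............
223 ........##.#.####...............
224 ........##..######..............
225 ........##..####................
226 ........##..#####....
[... 176 characters left out ...]
..#.................
232 .........##...#.................
233 ..........#.##..................
234 .............#..................
235 .............#..................
236 ................................
237 ................................
bar -0.042 [223.22180805 202.07012427] [217.83078975 176.42706285]
bar 0 [217.51834576 215.88022113] [203.84998698 179.09490122]
bar 0.042 [211.45995484 230.54972558] [189.85079325 181.76624899]
[0.469 0.154 0.331] [204.00842915 224.94461598] [289.18331221 169.77173362]
[0.449 0.15  0.319] [205.97840798 233.06752282] [299.68879761 176.13260088]
[0.489 0.157 0.299] [204.44447505 218.5838773 ] [278.40007008 180.76023189]
[0.37066973 0.13647596 0.22143886]
```

Call:
play_rows --series '[[0,[0,0,0.2],[0,0,0]],[0,[0,0,0.5],[0,0,0]],[0,[0,0,0.6],[0,0,0]],[0,[0,0,0.6],[0,0,0]],[0,[0,0,0.3],[0,0,0]],[0,[0,0,0.1],[0,0,0.04]],[0,[0,0,0],[0,0,0]]]'

```text
t: 8.5
tool_pos: [0.3709, 0.1372, 0.107]
tool_rot: [-0.259, 3.13, 0.0]
contact_force: [-0.1, 0.0, -2.8]
opening: 0.0123
grip_force: 112.3
```

Call:
play_rows --series '[[0,[-0.15,0,0],[0,0,0]],[0,[-0.35,0,0],[0,0,0]],[0,[-0.4,0,0],[0,0,0]],[0,[-0.4,0,0],[0,0,0]],[0,[-0.25,0,0],[0,0,0]],[0,[-0.1,0,0],[0,0,0]],[0,[0,0,0],[0,0,0]],[0,[0,0,0],[0,0,0]]]'

```text
t: 9.5
tool_pos: [0.4513, 0.1506, 0.1063]
tool_rot: [0.259, -3.13, 0.0]
contact_force: [0.5, -0.3, -2.9]
opening: 0.0126
grip_force: 112.3
```

```bash
python3 - <<'E'
from h import *
q=ctrl.get_obs();print({k:np.round(v,4) for k,v in q.items() if k in("t","tool_pos","tool_rot","contact_force","wrist_torque")})
x=-R.from_rotvec(q["tool_rot"]).as_matrix()[:,0];d=np.array([.621,.179,.165])-q["tool_pos"];n=np.array([-x[1],x[0],0])
print("along",d@x,"lat",d@n,"seat z",q["tool_pos"][2]+.0977,"yaw",np.degrees(np.arctan2(x[1],x[0])))
E
```

```text
{'t': np.float64(9.5), 'tool_pos': array([0.4513, 0.1506, 0.1063]), 'tool_rot': array([ 2.5940e-01, -3.1304e+00,  1.0000e-04]), 'contact_force': array([ 0.5205, -0.2515, -2.9277]), 'wrist_torque': array([-0.0607,  0.2142,  0.023 ])}
along 0.17201133130131643 lat 6.143490851746445e-05 seat z 0.20402132892133729 yaw 9.472692449551248
```

Call:
play_rows --series '[[0,[-0.15,0,0],[0,0,0]],[0,[-0.25,0,0],[0,0,0]],[0,[-0.3,0,0],[0,0,0]],[0,[-0.3,0,0],[0,0,0]],[0,[-0.25,0,0],[0,0,0]],[0,[-0.15,0,0],[0,0,0]],[0,[-0.04,0,0],[0,0,0]],[0,[0,0,0],[0,0,0]]]'

```text
t: 10.5
tool_pos: [0.5226, 0.1625, 0.1063]
tool_rot: [0.259, -3.13, 0.0]
contact_force: [-1.4, -0.5, -2.9]
opening: 0.0124
grip_force: 112.3
```

```bash
python3 - <<'E'
from h import *
q=ctrl.get_obs();print({k:np.round(v,4) for k,v in q.items() if k in("t","tool_pos","contact_force","wrist_torque")})
s,t=cam("side"),cam("top")
a=cv2.resize(s["color"][150:260,185:300],(460,440),interpolation=2);b=cv2.resize(t["color"][150:225,170:240],(336,360),interpolation=2)
c=np.zeros((440,796,3),np.uint8);c[:,:460]=a;c[:360,460:]=b
cv2.imwrite("pics/s3.png",np.clip(c.astype(float)*1.5,0,255).astype(np.uint8))
E
```

```text
{'t': np.float64(10.5), 'tool_pos': array([0.5226, 0.1625, 0.1063]), 'contact_force': array([-1.399 , -0.549 , -2.9052]), 'wrist_torque': array([-0.0152,  0.2532,  0.0222])}
```

View pics/s3.png

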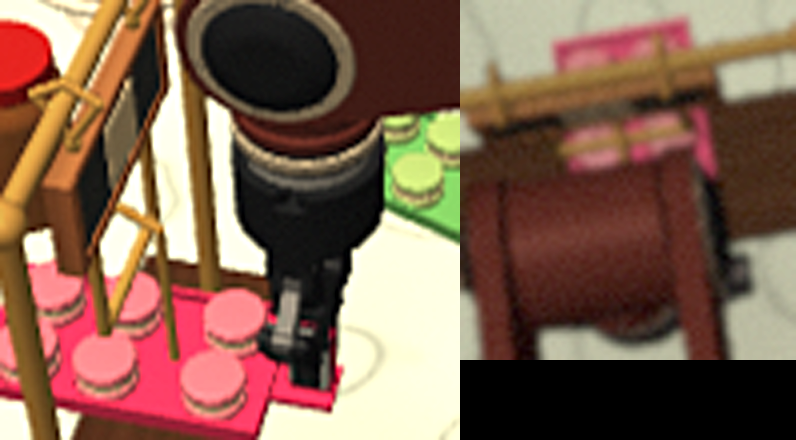

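The hook crown at composite (118,208)–(158,228) stands over the bar at (103,330)–(158,230), roughly at the loop's middle. Next I lower gently and watch the force.

Call:
play_rows --series '[[0,[0,0,0.1],[0,0,0]],[0,[0,0,0.15],[0,0,0]],[0,[0,0,0.15],[0,0,0]],[0,[0,0,0.1],[0,0,0]],[0,[0,0,0],[0,0,0]]]'

```text
t: 11.22
tool_pos: [0.5223, 0.1624, 0.0806]
tool_rot: [0.259, -3.129, 0.0]
contact_force: [0.1, -0.3, -2.4]
opening: 0.0123
grip_force: 112.3
```

Call:
play_rows --series '[[0,[0,0,0.1],[0,0,0]],[0,[0,0,0.06],[0,0,0]],[0,[0,0,0.04],[0,0,0]],[0,[0,0,0],[0,0,0]],[0,[0,0,0],[0,0,0]]]'

```text
t: 11.85
tool_pos: [0.523, 0.1625, 0.0716]
tool_rot: [-0.259, 3.131, 0.0]
contact_force: [0.9, -0.2, -2.9]
opening: 0.0127
grip_force: 112.3
```

Past the tip-on-bar height with no contact, so I lower the last few millimetres.

Call:
play_rows --series '[[0,[0,0,0.04],[0,0,0]],[0,[0,0,0.04],[0,0,0]],[0,[0,0,0],[0,0,0]],[0,[0,0,0],[0,0,0]]]'

```text
t: 12.35
tool_pos: [0.5232, 0.1626, 0.0678]
tool_rot: [-0.259, 3.13, 0.0]
contact_force: [0.0, -0.7, 0.1]
opening: 0.0125
grip_force: 112.5
```

```bash
python3 - <<'E'
from h import *
q=ctrl.get_obs();print({k:np.round(v,4) for k,v in q.items() if k in("t","tool_pos","contact_force","wrist_torque")})
s=cam("side");m=cv2.inRange(cv2.cvtColor(s["color"],cv2.COLOR_BGR2HSV)[195:238,200:236],(12,90,70),(28,255,255))
for i,r in enumerate(m): print(195+i,"".join("#" if v else "." for v in r))
g=q["tool_pos"]+[0,0,.0167];y=np.radians(9.47);e=np.array([np.cos(y),np.sin(y),0]);S=g+e*.1+[0,0,.081]
for p in(S+[0,0,.012],S-e*.02,S+e*.02-[0,0,.021],S-e*.02-[0,0,.08]): print(p.round(3),proj(s,p).round(1))
E
```

```text
{'t': np.float64(12.35), 'tool_pos': array([0.5232, 0.1626, 0.0678]), 'contact_force': array([ 0.0107, -0.684 ,  0.0688]), 'wrist_torque': array([-0.0444,  0.0559,  0.0033])}
195 ###..........##......#...........###
196 ###..........#.......##..........###
197 #............#.......##..........###
198 .....................##..........###
199 .....................##.#........###
200 #....................##.#........###
201 ..#..................##.#........###
202 .....................##.#........###
203 .....................###.........###
204 ..........#..........###..........##
205 ..........#..........####.........##
206 .........#..........####..........##
207 ....................####..........##
208 ...#....#..........####...........##
209 ...#....#..........####...........##
210 ...#....#..........###............##
211 .#.....#..........####............##
212 ..................###.............##
213 ...............######.............##
214 ...........###########..#..........#
215 ........#.#############.......#...##
216 ........#..##...########...........#
217 .......##.......###
[... 273 characters left out ...]
...##.#######.......##.........
225 ........##..####.........##.........
226 ........##..#####........##.........
227 .........##.###.#.........##........
228 .........##.###...........##........
229 .........##.###...........##........
230 .........##.##............##........
231 ..........#...............##........
232 ..........#...............###.......
233 ..........#.#.............###.......
234 ...........................#........
235 ...........................#........
236 ...........................#........
237 .....#.....................#........
[0.622 0.179 0.177] [216.4 212.2]
[0.602 0.176 0.165] [225.8 217.5]
[0.642 0.182 0.144] [209.1 220.8]
[0.602 0.176 0.085] [228.5 240.9]
```

The weight has come off the wrist (Fz -2.9 to 0), and the mask shows the hook crossing the bar at its middle, near side (216,215). I release gently.

Call:
play_rows --force 20 --series '[[0,[0,0,0],[0,0,0]],[0,[0,0,0],[0,0,0]],[0.2,[0,0,0],[0,0,0]],[0.25,[0,0,0],[0,0,0]],[0.4,[0,0,0],[0,0,0]],[0.6,[0,0,0],[0,0,0]],[0.7,[0,0,0],[0,0,0]],[0.7,[0,0,0],[0,0,0]]]'

```text
t: 13.4
tool_pos: [0.5228, 0.1625, 0.0674]
tool_rot: [0.259, -3.131, -0.0]
contact_force: [0.1, 0.1, -0.1]
opening: 0.0599
grip_force: 0.0
```

Call:
play_rows --series '[[0.7,[0.1,0,0],[0,0,0]],[0.7,[0.3,0,0],[0,0,0]],[0.7,[0.4,0,0],[0,0,0]],[0.7,[0.5,0,0],[0,0,0]],[0.7,[0.5,0,0],[0,0,0]],[0.7,[0.4,0,0],[0,0,0]],[0.7,[0.3,0,-0.3],[0,0,0]],[0.7,[0,0,-0.4],[0,0,0]]]'

```text
t: 14.4
tool_pos: [0.3969, 0.1416, 0.1015]
tool_rot: [0.259, -3.128, 0.0]
contact_force: [0.7, 0.2, 0.2]
opening: 0.0601
grip_force: 0.0
```

Call:
play_rows --series '[[0.7,[0,0,-0.6],[0,0,0]],[0.7,[0,0,-0.6],[0,0,0]],[0.7,[0,0,-0.3],[0,0,0]],[0.7,[0,0,0],[0,0,0]],[0.7,[0,0,0],[0,0,0]],[0.7,[0,0,0],[0,0,0]],[0.7,[0,0,0],[0,0,0]],[0.7,[0,0,0],[0,0,0]]]'

```text
t: 15.4
tool_pos: [0.3994, 0.1419, 0.177]
tool_rot: [0.259, -3.13, 0.0]
contact_force: [-0.7, 0.5, 0.6]
opening: 0.0597
grip_force: 0.0
```

```bash
python3 - <<'E'
from h import *
q=ctrl.get_obs();print({k:np.round(v,4) for k,v in q.items() if k in("t","tool_pos","contact_force")})
def st():
    s=cam("side");h=cv2.cvtColor(s["color"],cv2.COLOR_BGR2HSV);m=cv2.inRange(h,(160,110,60),(178,255,255))[150:330,150:330]
    p=np.argwhere(m);g=s["color"].astype(float);return p.mean(0)[::-1]+150,len(p),s,g
a=[st() for _ in range(14)]
for r in a[::3]: print(r[0].round(2),r[1])
print("max smoothed diff",np.abs(cv2.GaussianBlur(a[-1][3]-a[0][3],(5,5),0)).max())
s=a[-1][2];m=cv2.inRange(cv2.cvtColor(s["color"],cv2.COLOR_BGR2HSV)[203:236,200:236],(12,90,70),(28,255,255))
for i,r in enumerate(m): print(203+i,"".join("#" if v else "." for v in r))
E
```

```text
{'t': np.float64(15.4), 'tool_pos': array([0.3994, 0.1419, 0.177 ]), 'contact_force': array([-0.6521,  0.5059,  0.5634])}
[232.01 252.03] 1357
[232.13 251.96] 1354
[232.01 251.88] 1360
[232.18 251.95] 1360
[232.1  252.06] 1356
max smoothed diff 25.7109375
203 .....................##.#........###
204 .#...................###.........###
205 ....................####..........##
206 ....................####..........##
207 ....................###...........##
208 ...................####...........##
209 ........#..........###............##
210 ..................####............##
211 .......#..........####............##
212 ......#..........####.............##
213 ....#..........######.............##
214 ............##########..#..........#
215 ..........############........#...##
216 ........#.###..#########...........#
217 .......##.#....###########.........#
218 .##....##.#....####..######........#
219 .......##.....####.#...####........#
220 .......##.....####.......##........#
221 .......##.....###..#.....##........#
222 .......##....####........##........#
223 ........##...###..#......##.........
224 ........##..####.........##.........
225 ........##..####..........#.........
226 ........##..###.#.........##........
227 ........##..###.#.........##........
228 ........##..##............##........
229 .........##.##............##........
230 .........##.#.............##........
231 .........##................#........
232 .........##................#........
233 ..........#................#........
234 ...........................#........
235 ...........................#........
```

The tray hangs from the bar. I let any swing die out, then check and hand in.

Call:
play_rows --series '[[0.7,[0,0,0],[0,0,0]],[0.7,[0,0,0],[0,0,0]],[0.7,[0,0,0],[0,0,0]],[0.7,[0,0,0],[0,0,0]],[0.7,[0,0,0],[0,0,0]],[0.7,[0,0,0],[0,0,0]],[0.7,[0,0,0],[0,0,0]],[0.7,[0,0,0],[0,0,0]]]'

```text
t: 17.1
tool_pos: [0.3995, 0.142, 0.1774]
tool_rot: [0.259, -3.131, 0.0]
contact_force: [0.0, 0.3, 0.5]
opening: 0.0602
grip_force: 0.0
```

Call:
play_rows --series '[[0.7,[0,0,0],[0,0,0]],[0.7,[0,0,0],[0,0,0]],[0.7,[0,0,0],[0,0,0]],[0.7,[0,0,0],[0,0,0]],[0.7,[0,0,0],[0,0,0]],[0.7,[0,0,0],[0,0,0]],[0.7,[0,0,0],[0,0,0]],[0.7,[0,0,0],[0,0,0]]]'

```text
t: 18.1
tool_pos: [0.3995, 0.142, 0.1774]
tool_rot: [0.259, -3.131, -0.0]
contact_force: [-1.0, 0.2, -0.6]
opening: 0.0598
grip_force: 0.0
```

Call:
play_rows --series '[[0.7,[0,0,0],[0,0,0]],[0.7,[0,0,0],[0,0,0]],[0.7,[0,0,0],[0,0,0]],[0.7,[0,0,0],[0,0,0]],[0.7,[0,0,0],[0,0,0]],[0.7,[0,0,0],[0,0,0]],[0.7,[0,0,0],[0,0,0]],[0.7,[0,0,0],[0,0,0]]]'

```text
t: 19.1
tool_pos: [0.3996, 0.142, 0.1775]
tool_rot: [-0.259, 3.131, 0.0]
contact_force: [-0.7, 0.5, -0.3]
opening: 0.0597
grip_force: 0.0
```

```bash
python3 - <<'E'
from h import *
g=[]
for i in range(16):
    s=cam("side");g.append(cv2.GaussianBlur(s["color"].astype(float),(5,5),0)[150:330,150:330])
    if i%3==0:
        p=np.argwhere(cv2.inRange(cv2.cvtColor(s["color"],cv2.COLOR_BGR2HSV),(160,110,60),(178,255,255))[150:330,150:330]);print((p.mean(0)[::-1]+150).round(2),len(p))
print([np.abs(np.mean(g[4*k:4*k+4],0)-np.mean(g[:4],0)).max().round(1) for k in(1,2,3)])
t=cam("top");h=cv2.cvtColor(t["color"],cv2.COLOR_BGR2HSV)
print([cv2.minAreaRect(c) for c in cv2.findContours(cv2.inRange(h,(40,80,60),(75,255,255)),0,1)[0] if cv2.contourArea(c)>300])
E
```

```text
[232.08 251.94] 1357
[232.03 252.  ] 1354
[232.15 252.  ] 1354
[232.05 251.95] 1362
[232.09 252.  ] 1358
[232.05 252.02] 1349
[np.float64(8.4), np.float64(9.5), np.float64(7.6)]
[((295.39190673828125, 216.64866638183594), (26.96143341064453, 60.33442687988281), 9.462321281433105)]
```

The tray is still and the mint tray hasn't moved.

```bash
python3 -c "
from station import ctrl
print(ctrl.finish_job())"
```

```text
the job is handed in; nothing more can be done
None
```

The pink tray hangs still by its hook from the middle of the loop under the board, the mint tray is where it was, the board is on its rail, the gripper is clear, and the job is handed in at about 20 s of the 48 s allowed.

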